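# Brush out the blue wash cup

## Robot

A 6-joint arm with a two-finger parallel gripper is mounted at the origin on the work surface; the furniture and walls round the work are solid. World frame = base frame: x ahead of the robot, y to its left, z up, the work surface at z = 0. Lengths are in m, angles in degrees, forces in N, time in s.
With the tool pointing down it reaches from about 0.275 to 0.85 m from the base axis. Payload 5.2 kg.
Tool frame: the origin (TCP) lies midway between the tips of the shut fingers; the grasp point (between the pads) lies 19 mm behind it (robot.hold_point_z is the distance from the TCP to the grasp point, in m); z points along the fingers, y is the line along which they close (so a half turn about z gives the same grasp; the last joint's range is limited). The gripper opens to 85 mm and grips with 20 to 120 N. Pads are 22 mm wide; open, the fingers measure 114 mm over their backs; the gripper's body (76 mm by 85 mm) begins 54 mm behind the grasp point. The pads swing forward as they close: fully open they stand 13 mm farther back than shut.
Start: joints at [57.021, 14.817, 87.949, -0, 77.235, -11.62], TCP at [0.2, 0.512, 0.231] pointing down, gripper open.
Joint ranges: [-179.93, 179.93], [-52.35, 119.4], [10.71, 147.94], [-69.91, 249.91], [12.55, 155.21], [-178.61, 178.61]. Speed limits (degrees/s): [147.25, 147.25, 180, 180, 180, 180].

## Interface

Orientations are given as a 3x3 rotation matrix whose columns are the frame's x, y, z axes.
In Python, from workcell import robot gives the robot as it stands.
- The arm moves only by the tool step_arm, never from a script. Its arguments are lists of equal length, an entry for each row: "hand": the opening, from 0 (shut) to 1 (fully open); "slide": the shift along the tool's x, y, z in cm, a list of three; "spin": the turn about the tool's z in rad. In form: {"hand": [hand, ...], "slide": [[x, y, z], ...], "spin": [spin, ...]}. A call has exactly 8 rows; each row is the pose to reach, as a shift and turn from the pose commanded when the call began, along the tool's axes at that moment; what a row does not reach only later rows make up. A row lasts 1/8 s, in which the tool goes at most 62.5 mm and 10.7 degrees, less where a joint would pass 70% of its speed; a pose out of reach is approached as far as the arm can. A call with a gripper value outside its range is refused whole. The fingers move at their own pace and stop on an object; the grip force is fixed at half the most. Time passes only in rows, so rows that repeat a pose let the fingers close, or fill a call up. It gives the time, the measured TCP pose, the force, the opening and the grip force at its end, in the units of the state.
- robot.sense(): the state, without advancing time (a new reading comes with each control period).
- robot.camera(name): name is "scene" or "top"; returns the picture (420x560x3 uint8, blue, green, red); there is no depth.
- robot.calibration(name): a dict with "camera_matrix" (3x3 intrinsics, pixels), "extrinsics" (4x4, takes a point from camera to world coordinates). Camera axes: x right, y down, z forward; pixel columns grow to the right and rows downward; lengths in m; the calibration is good to about 2 mm. A picture is of the moment at which its call begins. calibration takes no time and is no camera call.
- robot.finish_job(): hands the job in; it is judged then, once.
Trained networks look in the newest picture that a camera, given by its name, has taken for a name from the list of things; names that differ only in an ending like _2 or _b are one class to them, and where a whole thing is asked for, a point or a joint stands for the part that bears it (a point fixed in the world has none). Each returns a list of dicts, best first, with "conf" (0 to 1); they miss things now and then, are a little off and sometimes report something else, mostly with a low value. They report only what shows in the picture. A call takes as long as a camera call. They do not tell look-alikes from the thing itself.
- robot.boxes_of(label, camera): "point" ([column, row] as shares, 0 to 1, of the picture: columns of its width, rows of its height, amid what is visible of it).
The state is a dict: "time": time; "joint_pos": joint angles; "joint_velocities": joint speeds; "tau": joint torques, N m; "eef_pos": TCP position; "orientation": TCP orientation; "ft_force": force on the tool from outside, world axes, zero at the start; "wrist_torque": the same for the moment, N m; "grip_width": finger opening in m; "grasp_force": force on a finger pad.
Only numpy, scipy, OpenCV 4.12 (cv2) and the standard library are available. Lean on these libraries where they do the work, as an engineer would, in place of code of your own. Each camera call takes 0.05 s, during which the arm holds its last target. There are 200 camera calls.

## Task

Brush out the blue tilted wash cup with the brush of its own colour: three full strokes along the cup, each down until the brush presses the sprung sieve floor some 6 mm down, gently and never onto its stop, and then back up until the bristle tip is nearly at the mouth. Then hang the brush back upright in the stand, its guard flat on the top, and leave the orange brush, the cups' tilt and the things around as they are.

Things in the scene. Friction and masses are not known exactly. Their poses are not given: they have to be found in the camera images.
- brush_blue: blue plastic bottle brush, rigid, 200 mm, 90 g. Origin: bristle tip; z to the handle's end. White head 34 mm dia. z 0-63; steel shank 7 mm; cone 18 to 40 mm dia. z 108-122; round guard 56 mm dia. z 122-126; square handle 18 x 18 mm (faces across x, y) z 126-200. Hangs upright by its guard in the stand
- brush_orange: orange plastic bottle brush, rigid, 200 mm, 90 g. Origin: bristle tip; z to the handle's end. White head 34 mm dia. z 0-63; steel shank 7 mm; cone 18 to 40 mm dia. z 108-122; round guard 56 mm dia. z 122-126; square handle 18 x 18 mm (faces across x, y) z 126-200. Hangs upright by its guard in the stand. Must stay where it is
- blue_cup: blue wash cup leaning 20-40 deg toward the robot, clamped between aluminium cheeks of a grey cradle. Origin: foot centre; z along its axis to the mouth at 116 mm; outer dia. 60, lip 64, inner 54. Pivot at z 60, 88 mm above the worktop; cheeks to y +-46 (knobs 53), 104 mm high. Sprung sieve floor inside, level differs: 58-90 mm below the mouth
- orange_cup: orange wash cup leaning 20-40 deg toward the robot, clamped between aluminium cheeks of a grey cradle. Origin: foot centre; z along its axis to the mouth at 116 mm; outer dia. 60, lip 64, inner 54. Pivot at z 60, 88 mm above the worktop; cheeks to y +-46 (knobs 53), 104 mm high. Sprung sieve floor inside, level differs: 58-90 mm below the mouth. Not to be used
- blue_sieve (a joint): how far the blue cup's sieve is pressed down against its spring, m: 0 free, 0.014 on its stop; starts to yield at 1.5 N and reaches the stop at 9.9 N. The level at which it stands is not given
- stand: brush stand, 220 (y) x 100 (x) mm, white top 8 mm thick with its upper face 130 mm above the worktop, on two dark end panels. Origin on the worktop under its centre
- place_1 (a point): centre of the stand's +y hole, at the upper face; hole 45 mm in diameter, through; 100 mm from the other hole. Either hole may hold either brush
- place_2 (a point): centre of the stand's -y hole, likewise
- solvent_bottle: blue bottle with a white top, 58 mm in diameter, 121 mm tall, loose; origin under its centre. A bystander
- tape_roll: orange-brown roll of tape lying flat, 76 x 70 x 19 mm, loose; origin under its centre. A bystander
Mind the look-alikes: they are no part of the job. What is shaped like the brush_blue but turquoise is not meant.

How it is judged (in metres and radians):
On the way, in this order (a step that is already met when the one before it is completed fails the run):
1. first stroke down: the blue brush presses the blue cup's sieve down by more than 3 mm (x of brush_blue in the frame of blue_cup between -0.022 and 0.022 m and y of brush_blue in the frame of blue_cup between -0.022 and 0.022 m and value of joint blue_sieve above 0.003 m and z of brush_blue in the frame of blue_cup below 0.07 m), for 0.1 s.
2. first stroke up: the bristle tip is less than 34 mm below the blue cup's mouth, or just out of it (x of brush_blue in the frame of blue_cup between -0.022 and 0.022 m and y of brush_blue in the frame of blue_cup between -0.022 and 0.022 m and z of brush_blue in the frame of blue_cup above 0.082 m), for 0.05 s.
3. second stroke down: the blue brush presses the blue cup's sieve down by more than 3 mm (all of step 1), for 0.1 s.
4. second stroke up: the bristle tip is less than 34 mm below the blue cup's mouth, or just out of it (all of step 2), for 0.05 s.
5. third stroke down: the blue brush presses the blue cup's sieve down by more than 3 mm (all of step 3), for 0.1 s.
6. third stroke up: the bristle tip is less than 34 mm below the blue cup's mouth, or just out of it (all of step 4), for 0.05 s.
At the end, for the whole second after the job is handed in: the blue brush hangs at rest in a hole of the stand, guard down on the top (bristle tip 3 to 12 mm above the worktop), upright within 4 degrees and within 8 mm of the hole's centre; the blue cup's sieve is free again (height (world z) of brush_blue between 0.003 and 0.012 m and angle between brush_blue's own z axis and vertical below 0.07 rad and linear speed of brush_blue below 0.02 m/s and (horizontal distance between brush_blue and place_1 below 0.008 m or horizontal distance between brush_blue and place_2 below 0.008 m) and value of joint blue_sieve below 0.001 m); the robot touches nothing.
It fails at once if the sieve is rammed: brush pressed on the blue cup or its sieve with more than 25 N, or the sieve driven to its stop (over 13.5 mm) (contact force between brush_blue and blue_cup above 25 N or value of joint blue_sieve above 0.0135 m).
It fails at once if the orange brush displaced by more than 15 mm (distance of brush_orange from where it was at the start of the episode above 0.015 m).
It fails at once if a cup's tilt shifted (its foot displaced by more than 8 mm) (distance of any of blue_cup, orange_cup from where it was at the start of the episode above 0.008 m).
It fails at once if solvent bottle or tape roll displaced by more than 30 mm or the bottle tipped (distance of any of solvent_bottle, tape_roll from where it was at the start of the episode above 0.03 m or angle between solvent_bottle's own z axis and vertical above 0.4 rad).
It also fails if it takes over 70 s, if anything falls off the work surface, if the arm or the gripper's body presses on something with over 40 N, if the wrist force passes 120 N, or if a joint passes its speed limit or range.

## Working session

There is one attempt and no reset: what is moved stays moved. The work goes in short steps, Python scripts to look and compute and a tool call to move; the robot and the scene stay as the last step left them, time stands still between calls to the robot, and variables do not carry over. Pictures are saved under pics/ and viewed, at most 10 in all, crops included, and the job is handed in when it is done.

Besides the shell and the picture viewer there is one more tool, called after "Request:" as name([rows], argument=value, ...), one row to a line, values as JSON. step_arm: Moves the arm, as the interface text tells. Its arguments: {"type":"object","properties":{"hand":{"type":"array","items":{"type":"number"}},"slide":{"type":"array","items":{"type":"array","items":{"type":"number"}}},"spin":{"type":"array","items":{"type":"number"}}},"required":["hand","slide","spin"]}

```bash
mkdir -p pics; python3 - <<'E'
from workcell import robot
import cv2,numpy as np
for n in("scene","top"):
    im=robot.camera(n); cv2.imwrite(f"pics/{n}0.png",im)
    c=robot.calibration(n); print(n,np.round(c["camera_matrix"],1).tolist(),np.round(c["extrinsics"],4).tolist())
    for l in("brush_blue","blue_cup","orange_cup","brush_orange","stand","solvent_bottle","tape_roll"):
        print(l,[(round(d["conf"],2),int(d["point"][0]*560),int(d["point"][1]*420)) for d in robot.boxes_of(l,n)])
s=robot.sense();print(s)
E
```

```text
scene [[524.7, 0.0, 279.9], [0.0, 524.7, 221.4], [0.0, 0.0, 1.0]] [[0.5194, -0.559, 0.6463, -0.8379], [-0.8545, -0.3436, 0.3895, -0.962], [0.0044, -0.7546, -0.6561, 1.4255], [0.0, 0.0, 0.0, 1.0]]
brush_blue [(0.89, 404, 286), (0.61, 334, 216)]
blue_cup [(0.82, 222, 189)]
orange_cup [(0.54, 262, 203)]
brush_orange [(0.59, 308, 223)]
stand [(0.65, 321, 234)]
solvent_bottle [(0.76, 179, 194)]
tape_roll [(0.74, 189, 222)]
top [[400.2, 0.0, 282.4], [0.0, 400.2, 212.1], [0.0, 0.0, 1.0]] [[-0.0135, -0.9828, 0.1841, 0.2564], [-0.9999, 0.0115, -0.012, -0.1906], [0.0097, -0.1843, -0.9828, 1.2908], [0.0, 0.0, 0.0, 1.0]]
brush_blue [(0.72, 456, 240), (0.53, 330, 175)]
blue_cup [(0.77, 176, 201)]
orange_cup [(0.75, 239, 199)]
brush_orange [(0.66, 307, 201)]
stand [(0.95, 316, 193)]
solvent_bottle [(0.95, 117, 235)]
tape_roll [(0.87, 157, 254)]
{'time': 0.8, 'joint_pos': array([ 5.70206433e+01,  1.48154865e+01,  8.79478869e+01, -4.19125629e-04,
        7.72362140e+01, -1.16201442e+01]), 'joint_velocities': array([-0.12325317,  0.07039918,  0.01527317,  0.04906367, -0.03483347,
        0.02076795]), 'tau': array([ 3.65660881e-04, -4.45877695e+01, -2.90880078e+01, -2.19425619e-04,
        5.39650719e-04, -9.37007894e-05]), 'eef_pos': array([0.20030576, 0.51223304, 0.231329  ]), 'orientation': array([[-9.31315915e-01,  3.64212391e-01,  9.90485885e-06],
       [ 3.64212391e-01,  9.31315915e-01,  2.15766599e-06],
       [-8.43870400e-06,  5.61694100e-06, -1.00000000e+00]]), 'ft_force': array([ 1.02131875, -0.74354253, -0.24436431]), 'wrist_torque': array([ 0.01898916, -0.00388815,  0.01209406]), 'grasp_force': 0.0, 'grip_width': 0.08530968390692113}
```

View pics/scene0.png

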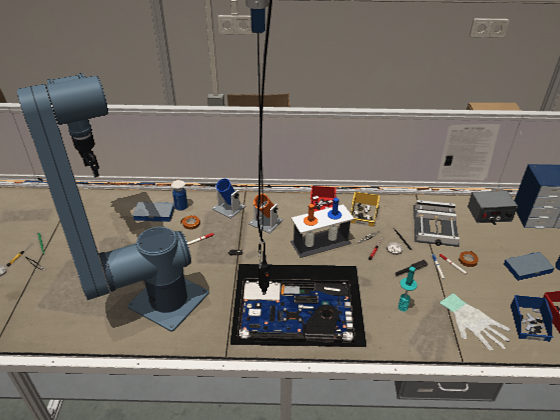

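View pics/top0.png

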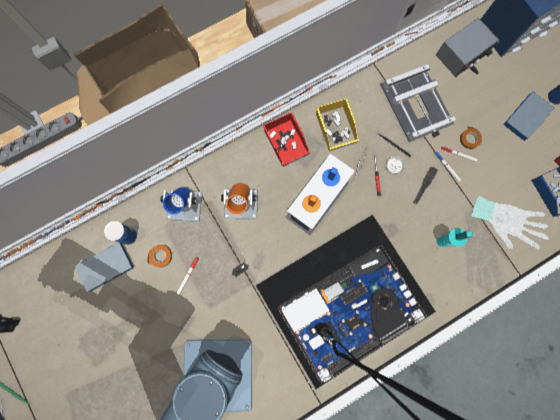

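Scene view: the blue brush stands in the stand at scene (335,210) / top (330,175) and the orange one at scene (311,214) / top (312,203). The turquoise look-alike is at scene (408,285) / top (456,238). The blue cup is at scene (227,193) / top (178,200). A tool also hangs on a cable at scene (263,270).
What could be taken for the blue brush: turquoise brush (scene 408,285), orange brush (311,214), blue solvent bottle (179,194), blue cup (227,193). I choose the blue-handled brush in the stand at scene (335,210).

```bash
python3 - <<'E'
import cv2,numpy as np
a=cv2.imread("pics/top0.png")[150:240,150:370]; b=cv2.imread("pics/scene0.png")[170:260,205:365]
A=cv2.resize(a,(792,324),interpolation=cv2.INTER_CUBIC);B=cv2.resize(b,(480,270),interpolation=cv2.INTER_CUBIC)
c=np.zeros((600,800,3),np.uint8);c[:324,:792]=A;c[326:596,:480]=B
cv2.imwrite("pics/crop1.png",c)
E
```

```text
(no output)
```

View pics/crop1.png

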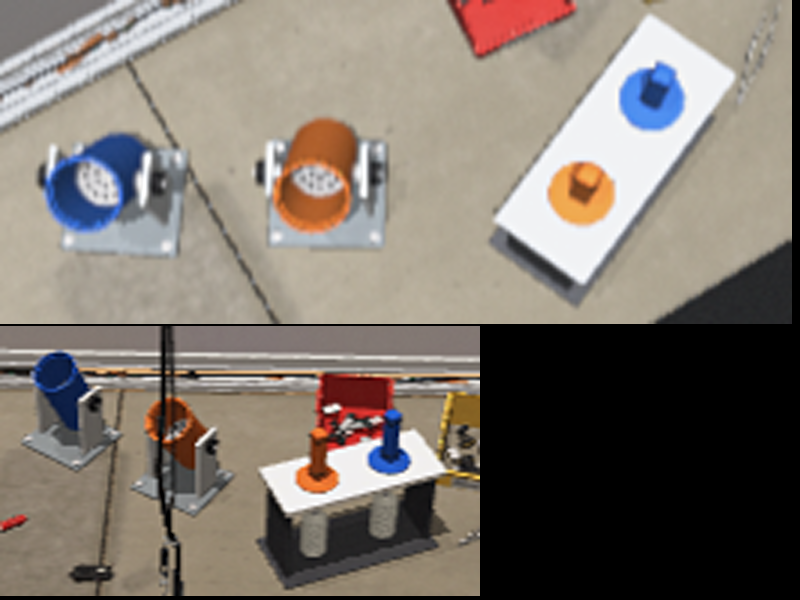

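The crop confirms it: the blue handle and guard are in the far (+x) hole of the white stand, the orange brush is in the near one, and the blue cup is the left one. Next I fit poses by silhouette.

```bash
cat > fit.py <<'E'
import cv2,numpy as np
from scipy.optimize import minimize,differential_evolution as DE
from workcell import robot
S=4
CAL={n:robot.calibration(n) for n in("scene","top")}
def proj(P,n):
    c=CAL[n];E=np.linalg.inv(c["extrinsics"]);q=(np.asarray(P)@E[:3,:3].T+E[:3,3])@np.array(c["camera_matrix"]).T
    return q[:,:2]/q[:,2:]
def ray(u,v,n,z):
    c=CAL[n];E=np.array(c["extrinsics"]);d=E[:3,:3]@np.linalg.solve(c["camera_matrix"],[u,v,1.]);return E[:3,3]+d*(z-E[2,3])/d[2]
def ring(r,z,N=40):
    t=np.linspace(0,2*np.pi,N,False);return np.c_[r*np.cos(t),r*np.sin(t),0*t+z]
def box(a,z0,z1): return np.array([[x,y,z] for x in(-a,a) for y in(-a,a) for z in(z0,z1)])
def sil(parts,n,roi):
    x0,y0,x1,y1=roi;m=np.zeros(((y1-y0)*S,(x1-x0)*S),np.uint8)
    for P in parts:
        q=((proj(P,n)+.5-[x0,y0])*S-.5)
        cv2.fillConvexPoly(m,cv2.convexHull(np.round(q).astype(np.int32)),1)
    return m
def cup_R(yaw,t):  # cup axis leans (from vertical) by t towards -x of the yawed frame
    c,s=np.cos(yaw),np.sin(yaw);Z=np.array([[c,-s,0],[s,c,0],[0,0,1.]])
    Y=np.array([[np.cos(t),0,-np.sin(t)],[0,1,0],[np.sin(t),0,np.cos(t)]]);return Z@Y
def cup(p):
    R=cup_R(p[2],p[3]);o=np.array([p[0],p[1],.088])-.06*R[:,2]
    return [np.r_[ring(.03,0),ring(.03,.11)]@R.T+o, np.r_[ring(.032,.110),ring(.032,.116)]@R.T+o]
def brush(p,R=None,o=None):
    if R is None:
        c,s=np.cos(p[2]),np.sin(p[2]);R=np.array([[c,-s,0],[s,c,0],[0,0,1.]]);o=np.array([p[0],p[1],.008])
    return [np.r_[ring(.028,.122),ring(.028,.126)]@R.T+o, box(.009,.126,.2)@R.T+o]
def cut(im,roi):
    x0,y0,x1,y1=roi;return cv2.resize(im[y0:y1,x0:x1],None,fx=S,fy=S,interpolation=cv2.INTER_LINEAR)
def blue(c):
    h=cv2.cvtColor(c,cv2.COLOR_BGR2HSV);return (h[...,0]>95)&(h[...,0]<130)&(h[...,1]>110),h
E
cat > m1.py <<'E'
from fit import *
im={n:cv2.imread(f"pics/{n}0.png") for n in CAL}
# cup
roi={"top":(155,180,208,226),"scene":(210,172,246,225)}
M={n:blue(cut(im[n],roi[n])) for n in roi}
def cost(p):
    e=0
    for n in roi:
        b,h=M[n];s=sil(cup(p),n,roi[n])>0
        e+=((b&~s).sum()+.5*(s&~b&(h[...,1]>35)&(h[...,2]>110)).sum())/b.sum()+.15*s.sum()/b.sum()
    return e
p0=ray(178,200,"top",.1);print(p0)
r=DE(cost,[(p0[0]-.04,p0[0]+.04),(p0[1]-.04,p0[1]+.04),(-.9,1.4),(.3,.75)],seed=1,popsize=12,maxiter=60,tol=1e-5,polish=False)
print("cup",np.round(r.x,4),r.fun,"yawdeg,tilt",np.degrees(r.x[2:]));pc=r.x
rb={"top":(312,158,350,195),"scene":(318,190,352,232)}
MB={n:blue(cut(im[n],rb[n])) for n in rb}
def costb(p):
    return sum(((sil(brush(p),n,rb[n])>0)^MB[n][0]).sum()/MB[n][0].sum() for n in rb)
q0=ray(330,178,"top",.14)
r=DE(costb,[(q0[0]-.03,q0[0]+.03),(q0[1]-.03,q0[1]+.03),(-.79,.79)],seed=1,popsize=12,maxiter=50,tol=1e-5,polish=False)
print("brush",np.round(r.x,4),r.fun,np.degrees(r.x[2]));pb=r.x
# stand top corners (top image)
h=cv2.cvtColor(im["top"],cv2.COLOR_BGR2HSV);w=((h[...,1]<25)&(h[...,2]>200)).astype(np.uint8);w[:150]=0;w[235:]=0;w[:,:280]=0;w[:,360:]=0
k=cv2.convexHull(np.argwhere(w)[:,::-1].astype(np.int32))
P=np.array([ray(u,v,"top",.130)[:2] for u,v in k[:,0]],np.float32)
print("stand",cv2.minAreaRect(P))
o=[]
for n,rr in (("top",roi),("scene",roi),("top",rb),("scene",rb)):
    c=cut(im[n],rr[n]);s=sil(cup(pc) if rr is roi else brush(pb),n,rr[n])
    cs,_=cv2.findContours(s,0,1);cv2.drawContours(c,cs,-1,(0,255,0),1);d=np.zeros((215,215,3),np.uint8);d[:c.shape[0],:c.shape[1]]=c[:215,:215];o.append(d)
cv2.imwrite("pics/fit1.png",cv2.resize(np.vstack([np.hstack(o[:2]),np.hstack(o[2:])]),(600,600)))
E
python3 m1.py
```

```text
[0.52069519 0.11142396 0.1       ]
cup [0.5259 0.1171 0.1022 0.4242] 0.545995980573772 yawdeg,tilt [ 5.85752631 24.30463454]
brush [ 0.5807 -0.349   0.4156] 0.40461156190525915 23.81329744348093
stand ((0.5391854047775269, -0.3209441602230072), (0.09193946421146393, 0.22287653386592865), 52.81074523925781)
```

View pics/fit1.png

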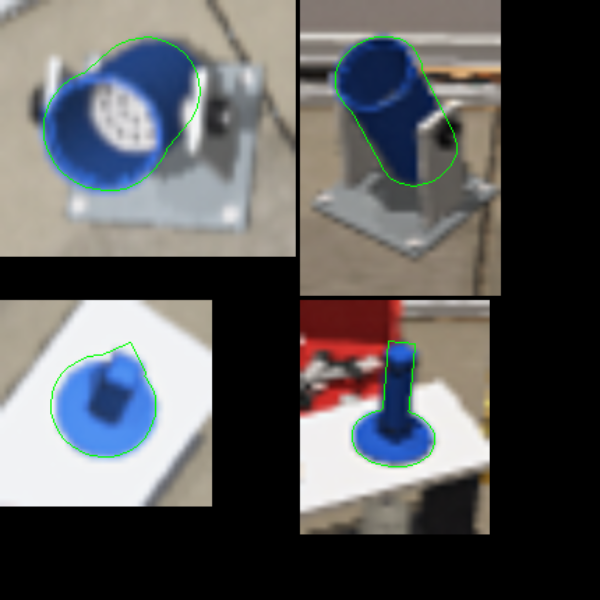

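The fits overlay the rims, guard and handle to within about 2 px. Brush to stand centre comes to 50.1 mm, against 50 expected. Next I check the cup yaw against its base plate and locate the hanging tool.

```bash
cat >> m1.py <<'E'
print("plate",[np.round(ray(155-.5+x/5.58,180-.5+y/5.58,"top",.008)[:2],4).tolist() for x,y in((68,218),(248,230),(262,68))])
def tri(a,b):
    A=[];B=[]
    for n,(u,v) in(("scene",a),("top",b)):
        o=np.array(CAL[n]["extrinsics"])[:3,3];d=ray(u,v,n,0)-o;d/=np.linalg.norm(d);N=np.eye(3)-np.outer(d,d);A.append(N);B.append(N@o)
    x=np.linalg.solve(sum(A),sum(B));return x,[np.linalg.norm(n@x-b) for n,b in zip(A,B)]
print("hang tip",tri((265,292),(322,328)))
for yaw in(-5,0,3,6,9):
    r=DE(lambda p:cost([p[0],p[1],np.radians(yaw),p[2]]),[(.5,.55),(.09,.14),(.3,.75)],seed=1,popsize=12,maxiter=40,tol=1e-5,polish=False)
    print(yaw,np.round(r.x,4),round(r.fun,3))
E
python3 m1.py|tail -8
```

```text
stand ((0.5391854047775269, -0.3209441602230072), (0.09193946421146393, 0.22287653386592865), 52.81074523925781)
plate [[0.4799, 0.1692], [0.4716, 0.0647], [0.5682, 0.0588]]
hang tip (array([ 0.13919907, -0.31556565,  0.09409645]), [np.float64(0.0007324691131886228), np.float64(0.0007324691131886964)])
-5 [0.5242 0.1141 0.3948] 0.554
0 [0.524  0.1146 0.3914] 0.546
3 [0.5256 0.1163 0.4205] 0.547
6 [0.5258 0.1171 0.4236] 0.545
9 [0.5253 0.1182 0.4223] 0.55
```

Plate edges give yaw −4° and centre (0.524, 0.114). With the yaw held near that (−5°), the fit puts the pivot at (0.5242, 0.1141) with a tilt of 22.5°.

The tool can't tilt, so I'll grip the handle and swivel the brush in the pads about the finger line, against the hole's rim. First I move over the brush.

Request:
step_arm([
  [-4.2, -4.2, -0.5],
  [-8.4, -8.3, -1],
  [-12.5, -12.5, -1.5],
  [-16.7, -16.6, -2],
  [-20.9, -20.8, -2],
  [-25.1, -24.9, -2],
  [-29.2, -29.1, -2],
  [-33.4, -33.2, -2],
], hand=[1, 1, 1, 1, 1, 1, 1, 1], spin=[0.147, 0.294, 0.441, 0.588, 0.735, 0.882, 1.029, 1.176])

```text
time: 1.8
eef_pos: [0.3909, 0.0796, 0.2517]
orientation: [[-0.017, 1.0, 0.001], [1.0, 0.017, 0.0], [0.0, 0.001, -1.0]]
ft_force: [1.2, 1.2, 0.2]
grip_width: 0.0854
grasp_force: 0.0
```

```bash
cat > go.py <<'E'
# python3 go.py x y z yaw_deg : deltas (cm, rad) from the sensed pose to the target
import sys,numpy as np
from workcell import robot
s=robot.sense();R=s["orientation"];p=s["eef_pos"]
x,y,z,w=map(float,sys.argv[1:5]);now=np.degrees(np.arctan2(R[1,0],R[0,0]))
d=(now-w+180)%360-180
print("t",s["time"],"pos",np.round(p,4),"yaw",round(now,2),"J",np.round(s["joint_pos"],0),"F",np.round(s["ft_force"],2),"T",np.round(s["wrist_torque"],2),"grip",round(s["grip_width"],4),s["grasp_force"])
D=R.T@(np.array([x,y,z])-p)*100;print("slide",np.round(D,2),"spin",round(np.radians(d),3),"rows",np.linalg.norm(D)/6.25,abs(d)/10.7)
E
python3 go.py .5807 -.349 .25 23.8
```

```text
t 1.8 pos [0.3909 0.0796 0.2517] yaw 90.97 J [ -5.  -2. 105.   0.  78.  -6.] F [1.22 1.17 0.16] T [-0.02 -0.   -0.01] grip 0.0854 0.0
slide [-43.17  18.25   0.19] spin 1.172 rows 7.499078582119662 6.277765097617919
```

Request:
step_arm([
  [-5.4, 2.3, 0],
  [-10.8, 4.6, 0],
  [-16.2, 6.9, 0],
  [-21.6, 9.1, 0],
  [-27, 11.4, 0],
  [-32.4, 13.7, 0.1],
  [-37.8, 16, 0.1],
  [-43.2, 18.2, 0.2],
], hand=[1, 1, 1, 1, 1, 1, 1, 1], spin=[0.147, 0.294, 0.441, 0.588, 0.735, 0.882, 1.029, 1.172])

```text
time: 2.8
eef_pos: [0.5826, -0.3484, 0.2493]
orientation: [[0.915, 0.404, 0.0], [0.404, -0.915, -0.0], [0.0, 0.0, -1.0]]
ft_force: [0.4, 0.6, 0.5]
grip_width: 0.0854
grasp_force: 0.0
```

```bash
python3 go.py .5807 -.349 .157 23.8; python3 - <<'E'
from fit import *
a=robot.camera("top");b=robot.camera("scene")
cv2.imwrite("pics/t2.png",a);cv2.imwrite("pics/s2.png",b)
h=lambda i:cv2.resize(i,(400,400),interpolation=cv2.INTER_CUBIC)
cv2.imwrite("pics/v2.png",np.hstack([h(a[130:250,270:390]),h(b[150:270,260:380])]))
E
```

```text
t 2.8 pos [ 0.5826 -0.3484  0.2493] yaw 23.83 J [-40.  28.  66.   0.  86.  26.] F [0.38 0.59 0.49] T [ 0.   -0.05  0.02] grip 0.0854 0.0
slide [-0.2  -0.02  9.23] spin 0.0 rows 1.4771315078785066 0.002587918855283533
```

View pics/v2.png

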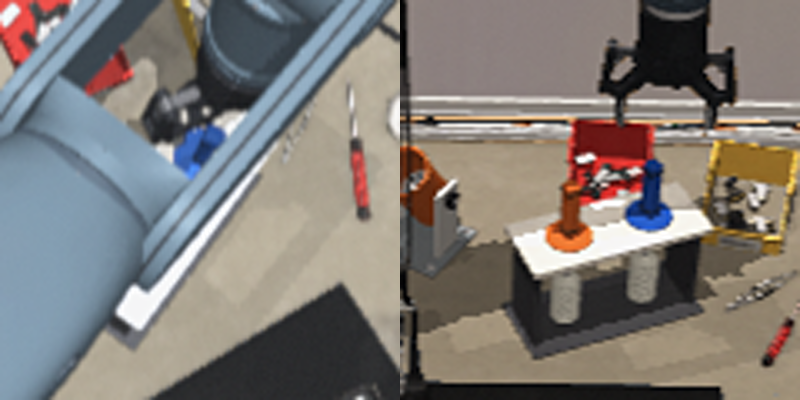

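The gripper stands over the brush: fingertips at crop (615–725, 120), handle top at crop (653, 165). I check with a projection whether it is centred.

```bash
python3 - <<'E'
from fit import *
f=lambda P:np.round((proj([P],"scene")[0]-[260,150])*400/120,0)
print("tcp",f([.5826,-.3484,.262]),"handle top pred",f([.5807,-.349,.208]),"guard",f([.5807,-.349,.134]))
R=robot.sense()["orientation"]
for s in(-.0425,.0425): print("tip",f(np.array([.5826,-.3484,.262])+s*R[:,1]))
# refit brush with looser mask, scene only pixels + top0
im={n:cv2.imread(f"pics/{n}0.png") for n in CAL}
rb={"top":(312,158,350,195),"scene":(318,190,352,232)}
M={}
for n in rb:
    c=cut(im[n],rb[n]);h=cv2.cvtColor(c,cv2.COLOR_BGR2HSV);M[n]=(h[...,0]>98)&(h[...,0]<130)&(h[...,1]>75)
for ns in(("top",),("scene",),("top","scene")):
    cb=lambda p:sum(((sil(brush(p),n,rb[n])>0)^M[n]).sum()/M[n].sum() for n in ns)
    r=DE(cb,[(.55,.61),(-.38,-.32),(-.79,.79)],seed=1,popsize=12,maxiter=50,tol=1e-5,polish=False);print(ns,np.round(r.x,4),r.fun)
E
```

```text
tcp [256. 122.] handle top pred [252. 162.] guard [247. 213.]
tip [218. 119.]
tip [295. 126.]
('top',) [ 0.5791 -0.3503  0.2025] 0.11458834857968224
('scene',) [ 0.5833 -0.3483  0.4017] 0.13061532653831634
('top', 'scene') [ 0.579  -0.3497  0.3939] 0.26356445224285907
```

```bash
python3 - <<'E'
from fit import *
b=robot.camera("scene");s=robot.sense();p=s["eef_pos"];R=s["orientation"];print(p)
x0,y0,k=310,135,8
c=cv2.resize(b[y0:y0+75,x0:x0+90],None,fx=k,fy=k,interpolation=cv2.INTER_CUBIC)
def dot(P,col): cv2.circle(c,tuple(np.round((proj([P],"scene")[0]+.5-[x0,y0])*k).astype(int).tolist()),3,col,-1)
for z in(-.013,-.032,-.073,-.12): dot(p+R[:,2]*z,(0,255,0))
for q in(-.0425,.0425,-.057,.057): dot(p+R[:,2]*-.013+q*R[:,1],(0,0,255))
cv2.imwrite("pics/v3.png",c)
E
```

```text
[ 0.58178253 -0.34924758  0.24694457]
```

View pics/v3.png

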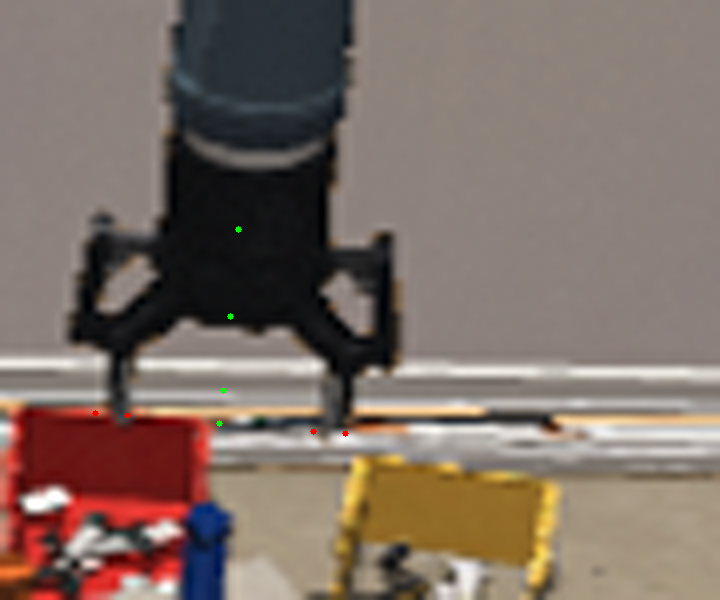

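Fingertips (120,420) and (330,430) match the projection, so it's centred. I descend and grip.

Request:
step_arm([
  [0, 0, 3.5],
  [-0.1, 0, 7],
  [-0.1, 0, 9],
  [-0.1, 0, 9],
  [-0.1, 0, 9],
  [-0.1, 0, 9],
  [-0.1, 0, 9],
  [-0.1, 0, 9],
], hand=[1, 1, 1, 1, 0, 0, 0, 0], spin=[0, 0, 0, 0, 0, 0, 0, 0])

```text
time: 3.95
eef_pos: [0.5813, -0.3473, 0.1603]
orientation: [[0.913, 0.409, 0.001], [0.409, -0.913, -0.001], [0.001, 0.002, -1.0]]
ft_force: [-0.5, 0.7, 3.1]
grip_width: 0.0229
grasp_force: 58.5
```

```bash
python3 go.py .5807 -.349 .257 23.8
```

```text
t 3.95 pos [ 0.5813 -0.3473  0.1603] yaw 24.11 J [-40.  31.  74.  -0.  75.  26.] F [-0.54  0.69  3.1 ] T [0.08 0.06 0.01] grip 0.0229 58.46101999282837
slide [-0.12  0.15 -9.67] spin 0.005 rows 1.5468906219011758 0.029062315459067914
```

Request:
step_arm([
  [0, 0, 0],
  [0, 0, 0],
  [0, 0, 0],
  [0, 0, 0],
  [0, 0, 0],
  [0, 0, 0],
  [0, 0, 0],
  [0, 0, 0],
], hand=[0, 0, 0, 0, 0, 0, 0, 0], spin=[0, 0, 0, 0, 0, 0, 0, 0])

```text
time: 4.95
eef_pos: [0.5813, -0.3473, 0.1603]
orientation: [[0.913, 0.408, 0.001], [0.408, -0.913, -0.001], [0.001, 0.001, -1.0]]
ft_force: [0.1, -1.7, 5.1]
grip_width: 0.0228
grasp_force: 58.6
```

```bash
python3 go.py .5807 -.349 .157 23.8; python3 - <<'E'
from fit import *
a=cv2.imread("pics/top0.png")[158:196,312:350]
cv2.imwrite("pics/v4.png",cv2.resize(a,(760,600),fx=0,fy=0,interpolation=cv2.INTER_NEAREST)[:, :])
im={n:cv2.imread(f"pics/{n}0.png") for n in CAL}
# dark/side-face vs bright top-face: where is the top face of the handle (z=.208)
c=im["top"][158:196,312:350];h=cv2.cvtColor(c,cv2.COLOR_BGR2HSV);print(np.round([proj([[.58,-.349,z]],"top")[0]-[312,158] for z in(.134,.208)],1))
print(h[4:30,8:32,2])
E
```

```text
t 4.95 pos [ 0.5813 -0.3473  0.1603] yaw 24.11 J [-40.  31.  74.   0.  75.  26.] F [ 0.1  -1.74  5.12] T [ 0.19  0.15 -0.01] grip 0.0228 58.60877126455307
slide [-0.13  0.13  0.33] spin 0.005 rows 0.06040607238281666 0.02878432568657341
[[18.1 18.5]
 [21.4 11.4]]
[[176 171 157 177 242 247 245 244 244 244 244 244 244 244 244 244 244 244
  245 245 246 242 226 198]
 [172 153 159 233 247 245 244 244 244 244 244 244 244 244 244 244 244 244
  244 245 245 246 246 235]
 [152 153 225 247 246 245 244 244 244 244 244 245 244 244 244 244 244 244
  244 244 244 245 245 246]
 [136 211 248 246 245 244 244 244 244 244 245 245 244 245 244 244 245 244
  244 244 244 244 245 245]
 [174 242 247 245 244 244 244 244 245 244 245 245 235 239 243 245 244 244
  244 244 244 244 244 244]
 [234 247 245 245 244 245 244 244 245 245 246 244 199 222 233 240 243 245
  245 244 244 244 244 244]
 [247 246 245 244 244 244 244 242 241 244 237 228 211 232 230 230 236 242
  244 245 244 244 244 244]
 [246 245 244 244 244 241 241 237 231 225 181 164 225 239 237 236 233 231
  241 244 244 244 244 244]
 [245 245 245 244 239 233 23
[... 1090 characters left out ...]
44 230 235 240 240 240 240 241 242 241 242 241 241 240 240 239 240
  240 240 244 245 244 245]
 [244 245 243 236 236 240 240 240 240 240 241 241 241 240 240 240 240 240
  240 243 244 244 244 245]
 [244 244 245 243 231 234 240 241 240 240 240 240 240 240 240 240 240 240
  241 244 244 245 245 246]
 [244 244 245 244 235 222 228 238 239 240 240 240 240 240 240 236 240 242
  244 244 244 245 246 247]
 [244 244 244 245 244 235 226 231 232 236 241 238 238 235 239 237 242 244
  244 244 244 245 247 238]
 [244 244 244 244 245 245 244 238 233 237 243 240 239 235 242 244 244 245
  244 244 245 246 243 181]
 [244 245 244 244 245 245 245 244 244 244 245 244 244 244 244 245 245 244
  245 245 246 247 218 124]]
```

The opening is 22.9 mm rather than 18, so the handle is on its corners. The pixels show the handle edges sloping like the stand (yaw ≈ 56°, not 24°). I open, turn and regrip.

Request:
step_arm([
  [0, 0, 0],
  [0, 0, 0],
  [-0.1, 0.1, 0],
  [-0.1, 0.1, 0],
  [-0.1, 0.1, 0],
  [-0.1, 0.1, 0],
  [-0.1, 0.1, 0],
  [-0.1, 0.1, 0],
], hand=[0.6, 0.6, 0.6, 0.6, 0.6, 0, 0, 0], spin=[0, -0.15, -0.3, -0.45, -0.5, -0.5, -0.5, -0.5])

```text
time: 5.95
eef_pos: [0.5804, -0.3482, 0.1591]
orientation: [[0.606, 0.796, -0.0], [0.796, -0.606, 0.0], [0.0, -0.0, -1.0]]
ft_force: [0.4, -0.0, -0.7]
grip_width: 0.0188
grasp_force: 58.5
```

Request:
step_arm([
  [0, 0, 0],
  [0, 0, 0],
  [0, 0, 0],
  [0, 0, 0],
  [0, 0, 0],
  [0, 0, 0],
  [0, 0, 0],
  [0, 0, 0],
], hand=[0, 0, 0, 0, 0, 0, 0, 0], spin=[0, 0, 0, 0, 0, 0, 0, 0])

```text
time: 6.95
eef_pos: [0.5805, -0.3482, 0.1593]
orientation: [[0.605, 0.796, -0.0], [0.796, -0.605, -0.0], [-0.0, -0.0, -1.0]]
ft_force: [0.1, 0.9, -0.8]
grip_width: 0.0185
grasp_force: 58.5
```

```bash
python3 go.py .5807 -.349 .277 56
```

```text
t 6.95 pos [ 0.5805 -0.3482  0.1593] yaw 52.76 J [-40.  31.  74.  -0.  75.  -3.] F [ 0.08  0.9  -0.77] T [-0.01 -0.   -0.05] grip 0.0185 58.49249571561813
slide [ -0.05   0.06 -11.77] spin -0.057 rows 1.8831360291979409 0.3027535666014382
```

The grip is flat now (18.5 mm). I lift until only 12 mm of the head is left in the hole.

Request:
step_arm([
  [0, 0, -1],
  [0, 0, -3],
  [0, 0, -5],
  [0, 0, -7],
  [0, 0, -9],
  [0, 0, -10.5],
  [0, 0, -11],
  [0, 0, -11],
], hand=[0, 0, 0, 0, 0, 0, 0, 0], spin=[0, 0, 0, 0, 0, 0, 0, 0])

```text
time: 7.95
eef_pos: [0.5805, -0.3482, 0.2694]
orientation: [[0.605, 0.796, 0.0], [0.796, -0.605, -0.0], [-0.0, 0.0, -1.0]]
ft_force: [0.7, 0.7, -0.4]
grip_width: 0.0188
grasp_force: 58.5
```

```bash
python3 go.py .5805 -.3482 .269 52.76
```

```text
t 7.95 pos [ 0.5805 -0.3482  0.2694] yaw 52.76 J [-40.  27.  65.  -0.  88.  -3.] F [ 0.67  0.73 -0.43] T [0.06 0.05 0.02] grip 0.0188 58.539167270064354
slide [0.01 0.   0.04] spin -0.0 rows 0.005735705467872962 0.00014893628438916937
```

Request:
step_arm([
  [-0.4, 0, 0],
  [-0.8, 0, 0],
  [-1.2, 0, -0.1],
  [-1.6, 0, -0.1],
  [-2, 0, -0.1],
  [-2.4, 0, -0.1],
  [-2.8, 0, -0.1],
  [-2.8, 0, -0.1],
], hand=[0, 0, 0, 0, 0, 0, 0, 0], spin=[0, 0, 0, 0, 0, 0, 0, 0])

```text
time: 8.95
eef_pos: [0.5632, -0.3708, 0.2702]
orientation: [[0.606, 0.796, -0.0], [0.796, -0.606, 0.0], [-0.0, -0.0, -1.0]]
ft_force: [2.1, 2.5, -2.3]
grip_width: 0.017
grasp_force: 59.3
```

```bash
cat > tilt.py <<'E'
# fit tilt of the blue brush about the tool's y (finger line), handle leaning to -x_tool; also its lengthwise seat
import sys
from fit import *
s=robot.sense();R=s["orientation"];G=s["eef_pos"]-.019*R[:,2]
im={n:robot.camera(n) for n in CAL}
def parts(t,L):
    a=-np.sin(t)*R[:,0]-np.cos(t)*R[:,2];y=R[:,1];B=np.c_[np.cross(y,a),y,a];o=G-L*a
    return [np.r_[ring(.017,0),ring(.017,.063)]@B.T+o,np.r_[ring(.009,.108),ring(.02,.122)]@B.T+o]+brush(0,B,o),o,a
res={}
def run(ns):
    M={}
    for n in ns:
        q=proj(np.vstack([parts(t,.17)[0][i] for t in(-.2,.7) for i in range(4)]),n);r=np.r_[q.min(0)-6,q.max(0)+6].astype(int).clip(0,[560,420,560,420]);roi=tuple(r)
        b,h=blue(cut(im[n],roi));M[n]=(b,roi)
    def c(p):
        e=0
        P,_,_=parts(p[0],p[1])
        for n in ns:
            b,roi=M[n];s1=sil(P[1:],n,roi)>0
            e+=(b^s1).sum()/b.sum()
        return e
    r=DE(c,[(-.2,.8),(.16,.18)],seed=1,popsize=15,maxiter=40,tol=1e-5,polish=False);return r,M
if __name__=="__main__":
    for ns in eval(sys.argv[1]):
        r,M=run(ns);print(ns,"tilt",np.degrees(r.x[0]).round(1),"L",r.x[1].round(4),"cost",round(r.fun,3))
    n=ns[0];roi=M[n][1];k=cut(im[n],roi)
    for P in parts(*r.x)[0]: 
        q=((proj(P,n)+.5-np.array(roi[:2]))*S-.5);cv2.polylines(k,[cv2.convexHull(np.round(q).astype(np.int32))],True,(0,255,0),1)
    if len(sys.argv)>2: cv2.imwrite(sys.argv[2],cv2.resize(k,None,fx=1.5,fy=1.5))
E
python3 go.py .5805 -.3482 .269 52.76;python3 tilt.py "[('scene',)]"
```

```text
t 8.95 pos [ 0.5632 -0.3708  0.2702] yaw 52.73 J [-43.  27.  65.  -0.  88.  -6.] F [ 2.11  2.52 -2.35] T [ 0.85 -0.54 -0.  ] grip 0.017 59.27087903022766
slide [2.84 0.01 0.12] spin -0.0 rows 0.45518781161476274 0.0023649776088143534
('scene',) tilt 12.9 L 0.1701 cost 0.375
```

It swivels in the pads with about 3 N. I continue to about 24°.

Request:
step_arm([
  [-0.7, 0, 0],
  [-1.4, 0, 0.1],
  [-2.1, 0, 0.2],
  [-2.8, 0, 0.4],
  [-3.5, 0, 0.6],
  [-4.2, 0, 0.8],
  [-4.4, 0, 0.8],
  [-4.4, 0, 0.8],
], hand=[0, 0, 0, 0, 0, 0, 0, 0], spin=[0, 0, 0, 0, 0, 0, 0, 0])

```text
time: 10.05
eef_pos: [0.5369, -0.4058, 0.2624]
orientation: [[0.605, 0.796, 0.0], [0.796, -0.605, -0.0], [-0.0, 0.0, -1.0]]
ft_force: [2.1, 2.1, 2.3]
grip_width: 0.0171
grasp_force: 60.4
```

```bash
python3 go.py .5805 -.3482 .269 52.76;python3 tilt.py "[('top',),('scene',)]" pics/v5.png
```

```text
t 10.05 pos [ 0.5369 -0.4058  0.2624] yaw 52.74 J [-47.  27.  66.  -0.  87.  -9.] F [2.07 2.05 2.25] T [ 0.73 -0.64  0.04] grip 0.0171 60.37867784500122
slide [ 7.23 -0.02 -0.67] spin -0.0 rows 1.161194936886084 0.0020256650597589936
('top',) tilt 19.7 L 0.1742 cost 1.042
('scene',) tilt 25.8 L 0.1669 cost 0.47
```

View pics/v5.png

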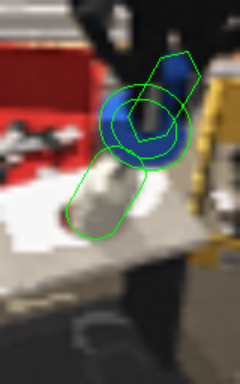

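Tilt is about 25° and the overlay matches the head, guard and handle. I lift clear of the orange brush, then carry the brush to the cup.

Request:
step_arm([
  [0, 0, -1],
  [0, 0, -3],
  [0, 0, -5],
  [0, 0, -7],
  [0, 0, -9],
  [0, 0, -11],
  [0, 0, -12.5],
  [0, 0, -12.5],
], hand=[0, 0, 0, 0, 0, 0, 0, 0], spin=[0, 0, 0, 0, 0, 0, 0, 0])

```text
time: 11.15
eef_pos: [0.5367, -0.4064, 0.389]
orientation: [[0.606, 0.796, 0.001], [0.796, -0.606, -0.003], [-0.002, 0.003, -1.0]]
ft_force: [-0.1, 0.2, -0.4]
grip_width: 0.0175
grasp_force: 60.0
```

```bash
python3 go.py .418 .1214 .385 -4; python3 tilt.py "[('scene',)]"
```

```text
t 11.15 pos [ 0.5367 -0.4064  0.389 ] yaw 52.72 J [-47.  26.  50.  -0. 103.  -9.] F [-0.11  0.17 -0.44] T [-0.01  0.07 -0.02] grip 0.0175 59.99662220478058
slide [ 34.81 -41.42   0.21] spin 0.99 rows 8.656128950357314 5.301030262220825
('scene',) tilt 27.8 L 0.1671 cost 0.476
```

Request:
step_arm([
  [2, -2.4, 0],
  [5.5, -6.5, 0],
  [9.5, -11.3, 0],
  [13.5, -16, 0],
  [17.5, -20.8, 0],
  [21.5, -25.6, 0],
  [25, -29.7, 0],
  [28, -33.3, 0],
], hand=[0, 0, 0, 0, 0, 0, 0, 0], spin=[0.1, 0.2, 0.35, 0.5, 0.65, 0.8, 0.9, 0.99])

```text
time: 12.25
eef_pos: [0.4399, 0.0206, 0.3866]
orientation: [[0.997, -0.072, -0.001], [-0.072, -0.997, -0.0], [-0.001, 0.0, -1.0]]
ft_force: [1.0, 0.6, -0.8]
grip_width: 0.0174
grasp_force: 60.0
```

```bash
python3 go.py .418 .1214 .385 -4
```

```text
t 12.25 pos [0.4399 0.0206 0.3866] yaw -4.12 J [-12.  -0.  84.  -0.  96.  82.] F [ 0.98  0.56 -0.82] T [ 0.05 -0.   -0.  ] grip 0.0174 59.962220191955566
slide [-2.91 -9.89  0.16] spin -0.002 rows 1.6501532524655107 0.011142786493224399
```

Request:
step_arm([
  [-0.6, -2, 0],
  [-1.5, -5, 0],
  [-2.4, -8, 0],
  [-2.9, -9.9, 0],
  [-2.9, -9.9, 2],
  [-2.9, -9.9, 4.5],
  [-2.9, -9.9, 6.5],
  [-2.9, -9.9, 6.5],
], hand=[0, 0, 0, 0, 0, 0, 0, 0], spin=[0, 0, 0, 0, 0, 0, 0, 0])

```text
time: 13.25
eef_pos: [0.4177, 0.1194, 0.3203]
orientation: [[0.998, -0.069, -0.005], [-0.069, -0.998, -0.001], [-0.005, 0.001, -1.0]]
ft_force: [0.2, 0.3, -0.7]
grip_width: 0.0174
grasp_force: 60.0
```

```bash
python3 go.py .418 .1214 .302 -4; python3 tilt.py "[('top',),('top','scene'),('scene',)]"; python3 - <<'E'
from fit import *
a=robot.camera("top");b=robot.camera("scene")
h=lambda i:cv2.resize(i,(400,400),interpolation=cv2.INTER_CUBIC)
cv2.imwrite("pics/v6.png",np.hstack([h(a[150:230,140:220]),h(b[150:230,195:275])]))
E
```

```text
t 13.25 pos [0.4177 0.1194 0.3203] yaw -3.97 J [ 1. -0. 93. -0. 87. 95.] F [ 0.2   0.31 -0.73] T [ 0.02  0.06 -0.03] grip 0.0174 60.00114440917969
slide [ 0.02 -0.2   1.83] spin 0.001 rows 0.2938872909921712 0.003105467818488918
('top',) tilt 21.7 L 0.1795 cost 2.309
('top', 'scene') tilt 23.1 L 0.1731 cost 3.255
('scene',) tilt 26.2 L 0.1675 cost 0.872
```

View pics/v6.png

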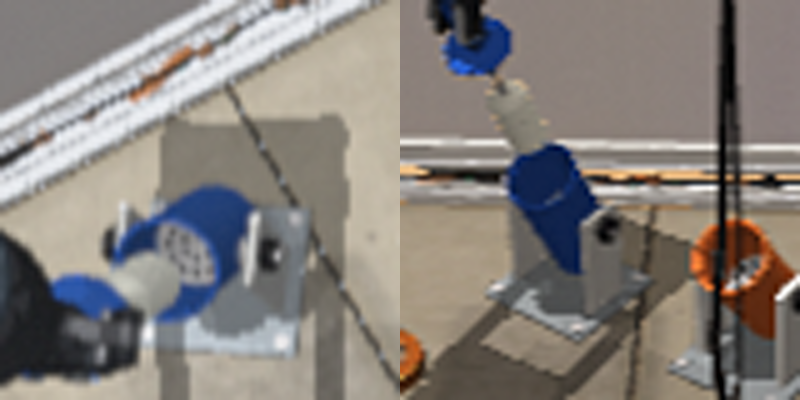

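The scene half shows the head at (517,118) with its tip by the far side of the mouth. The top half shows the tip near (155,285). I compare both with the model numerically.

```bash
cat > pred.py <<'E'
from fit import *
s=robot.sense();R=s["orientation"];G=s["eef_pos"]-.019*R[:,2]
piv=np.array([.524,.114,.088])
def model(deg,L=.170):
    t=np.radians(deg);a=-np.sin(t)*R[:,0]-np.cos(t)*R[:,2];return G-L*a,a
def rel(deg,L=.170,yaw=-4,tilt=22.5):
    C=cup_R(np.radians(yaw),np.radians(tilt));o=piv-.06*C[:,2];T,a=model(deg,L);return C.T@(T-o)*1000,C
if __name__=="__main__":
    for d in(22,25,28):
        T,a=model(d)
        print(d,"scene guard/head/tip",[np.round((proj([T+k*a],"scene")[0]+.5-[195,150])*5+[400,0]).tolist() for k in(.124,.0315,.0)],"top",[np.round((proj([T+k*a],"top")[0]+.5-[140,150])*5).tolist() for k in(.0315,0)],"cupframe",np.round(rel(d)[0],1))
    C=rel(25)[1];m=piv+.056*C[:,2];print("mouth",np.round(m,4),(proj([m],"scene")[0]+.5-[195,150])*5+[400,0],(proj([m],"top")[0]+.5-[140,150])*5)
E
python3 pred.py
```

```text
22 scene guard/head/tip [[475.0, 50.0], [514.0, 120.0], [526.0, 143.0]] top [[130.0, 296.0], [146.0, 285.0]] cupframe [ -0.6  -1.7 164.8]
25 scene guard/head/tip [[477.0, 47.0], [519.0, 113.0], [532.0, 134.0]] top [[130.0, 283.0], [146.0, 270.0]] cupframe [  8.3  -1.7 165. ]
28 scene guard/head/tip [[479.0, 45.0], [524.0, 106.0], [538.0, 126.0]] top [[129.0, 270.0], [146.0, 254.0]] cupframe [ 17.2  -1.7 165.6]
mouth [0.5026 0.1155 0.1397] [543.67543765 175.62244976] [167.74310454 268.19870125]
```

```bash
python3 - <<'E'
from pred import *
import pred
o=[]
for n,(x,y),w in(("top",(155,180),40),("scene",(205,155),40)):
    k=10;c=cv2.resize(robot.camera(n)[y:y+w,x:x+w],None,fx=k,fy=k,interpolation=cv2.INTER_CUBIC)
    def ln(P,col): cv2.polylines(c,[np.round((proj(P,n)+.5-[x,y])*k).astype(np.int32)],True,col,1)
    C=rel(24)[1];ln(ring(.032,.116)@C.T+piv-.06*C[:,2],(0,255,0))
    for d,col in((22,(0,0,255)),(26,(255,0,255))):
        T,a=model(d);B=np.c_[np.cross(R[:,1],a),R[:,1],a]
        for z in(0,.063): ln(ring(.017,z)@B.T+T,col)
    o.append(c)
cv2.imwrite("pics/v7.png",np.hstack(o))
E
```

```text
(no output)
```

View pics/v7.png

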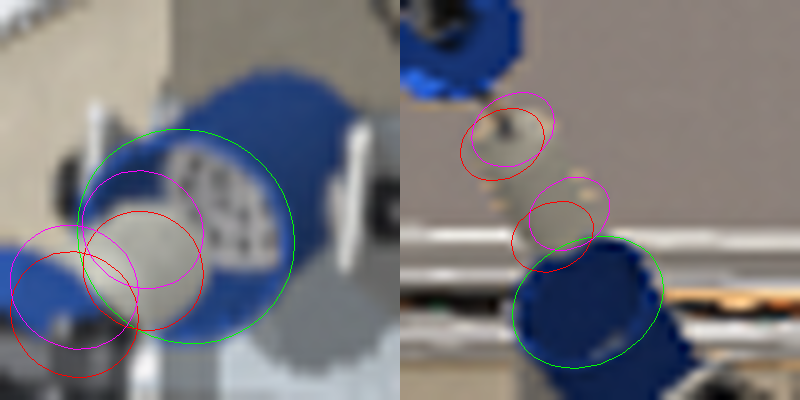

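Good match: the brush tilts about 23° against the cup's 22.5°, and it is centred within 2 mm. I estimate the sieve level from the first picture's sieve edge: left x≈92, bottom y≈152 in fit1 pixels.

```bash
python3 - <<'E'
from pred import *
C=rel(24)[1]
for z in range(26,60,4):
    q=(proj(ring(.027,z/1e3)@C.T+piv-.06*C[:,2],"top")+.5-[155,180])*5.58
    print(z,"left",q[:,0].min().round(),"bottom",q[:,1].max().round())
E
```

```text
26 left 100.0 bottom 150.0
30 left 98.0 bottom 151.0
34 left 96.0 bottom 152.0
38 left 94.0 bottom 154.0
42 left 92.0 bottom 155.0
46 left 90.0 bottom 156.0
50 left 88.0 bottom 158.0
54 left 86.0 bottom 159.0
58 left 84.0 bottom 161.0
```

Request:
step_arm([
  [0, -0.2, 0],
  [0.4, -0.2, 0.9],
  [1, -0.2, 2.4],
  [1.6, -0.2, 3.9],
  [2.2, -0.2, 5.3],
  [2.8, -0.2, 6.8],
  [3.5, -0.2, 8.4],
  [3.5, -0.2, 8.4],
], hand=[0, 0, 0, 0, 0, 0, 0, 0], spin=[0, 0, 0, 0, 0, 0, 0, 0])

```text
time: 14.55
eef_pos: [0.4538, 0.1191, 0.2366]
orientation: [[0.998, -0.069, -0.003], [-0.069, -0.998, -0.0], [-0.003, 0.0, -1.0]]
ft_force: [-0.3, 0.5, -0.4]
grip_width: 0.0174
grasp_force: 60.0
```

```bash
cat > st.py <<'E'
from pred import *
import time
s=robot.sense();print("t",s["time"],"pos",np.round(s["eef_pos"],4),"F",np.round(s["ft_force"],2),"T",np.round(s["wrist_torque"],2),"cup",np.round(rel(23)[0],1),"axial",round(float(rel(23)[1][:,2]@s["ft_force"]),2))
E
python3 st.py
```

```text
t 14.55 pos [0.4538 0.1191 0.2366] F [-0.34  0.51 -0.36] T [ 0.01 -0.01  0.  ] cup [ 0.2  0.2 71.8] axial -0.19
```

No contact at 72 mm. The sieve should be near 38 ± 6 mm. I go down slowly.

Request:
step_arm([
  [0.2, 0, 0.4],
  [0.3, 0, 0.8],
  [0.5, 0, 1.2],
  [0.7, 0, 1.6],
  [0.8, 0, 1.9],
  [0.9, 0, 2.2],
  [0.9, 0, 2.2],
  [0.9, 0, 2.2],
], hand=[0, 0, 0, 0, 0, 0, 0, 0], spin=[0, 0, 0, 0, 0, 0, 0, 0])

```text
time: 15.55
eef_pos: [0.4632, 0.1186, 0.2164]
orientation: [[0.998, -0.069, 0.0], [-0.069, -0.998, -0.0], [0.0, 0.0, -1.0]]
ft_force: [0.4, -0.5, -1.3]
grip_width: 0.0176
grasp_force: 60.0
```

```bash
python3 st.py
```

```text
t 15.55 pos [0.4632 0.1186 0.2164] F [ 0.39 -0.46 -1.33] T [ 0.02 -0.05 -0.02] cup [ 1.6  0.4 49.5] axial -1.39
```

Request:
step_arm([
  [0, 0, 0.1],
  [0.1, 0, 0.2],
  [0.1, 0, 0.3],
  [0.1, 0, 0.4],
  [0.2, 0, 0.5],
  [0.2, 0, 0.5],
  [0.2, 0, 0.5],
  [0.2, 0, 0.5],
], hand=[0, 0, 0, 0, 0, 0, 0, 0], spin=[0, 0, 0, 0, 0, 0, 0, 0])

```text
time: 16.55
eef_pos: [0.4652, 0.1185, 0.2114]
orientation: [[0.998, -0.069, 0.0], [-0.069, -0.998, 0.0], [0.0, -0.0, -1.0]]
ft_force: [-0.5, 0.5, 2.8]
grip_width: 0.0172
grasp_force: 60.3
```

```bash
python3 st.py
```

```text
t 16.55 pos [0.4652 0.1185 0.2114] F [-0.5   0.53  2.79] T [ 0.03  0.15 -0.04] cup [ 1.5  0.4 44.1] axial 2.78
```

Contact: about 3.6 N, so roughly 3.5 mm pressed. I press 2–3 mm more.

Request:
step_arm([
  [0, 0, 0.1],
  [0.1, 0, 0.2],
  [0.1, 0, 0.25],
  [0.1, 0, 0.25],
  [0.1, 0, 0.25],
  [0.1, 0, 0.25],
  [0.1, 0, 0.25],
  [0.1, 0, 0.25],
], hand=[0, 0, 0, 0, 0, 0, 0, 0], spin=[0, 0, 0, 0, 0, 0, 0, 0])

```text
time: 17.55
eef_pos: [0.4662, 0.1184, 0.2088]
orientation: [[0.998, -0.069, 0.0], [-0.069, -0.998, -0.0], [0.0, 0.0, -1.0]]
ft_force: [-2.1, 1.0, 4.8]
grip_width: 0.0172
grasp_force: 60.5
```

```bash
for i in 1 2; do python3 st.py; python3 -c "
from workcell import robot
robot.camera('top')"; done
```

```text
t 17.55 pos [0.4662 0.1184 0.2088] F [-2.12  0.97  4.83] T [0.03 0.1  0.03] cup [ 1.5  0.4 41.4] axial 5.3
t 17.6 pos [0.4662 0.1184 0.2088] F [-1.88 -0.56  4.1 ] T [ 0.02  0.1  -0.  ] cup [ 1.5  0.4 41.4] axial 4.49
```

About 7 mm pressed (5.5 N). First stroke up.

Request:
step_arm([
  [-0.2, 0, -0.5],
  [-0.6, 0, -1.4],
  [-1, 0, -2.4],
  [-1.4, 0, -3.4],
  [-1.8, 0, -4.3],
  [-2, 0, -4.8],
  [-2, 0, -4.8],
  [-2, 0, -4.8],
], hand=[0, 0, 0, 0, 0, 0, 0, 0], spin=[0, 0, 0, 0, 0, 0, 0, 0])

```text
time: 18.65
eef_pos: [0.4461, 0.1198, 0.2565]
orientation: [[0.998, -0.069, -0.001], [-0.069, -0.998, 0.0], [-0.001, 0.0, -1.0]]
ft_force: [-1.1, -0.5, 0.1]
grip_width: 0.017
grasp_force: 60.0
```

```bash
python3 st.py; python3 tilt.py "[('scene',)]"
```

```text
t 18.65 pos [0.4461 0.1198 0.2565] F [-1.1  -0.5   0.11] T [ 0.   -0.02 -0.  ] cup [ 1.   0.4 93.1] axial 0.51
('scene',) tilt 22.6 L 0.1656 cost 0.861
```

Tip at 93 mm. Second stroke: down, then up.

Request:
step_arm([
  [0.4, 0, 1],
  [0.8, 0, 2],
  [1.2, 0, 3],
  [1.6, 0, 3.9],
  [1.9, 0, 4.5],
  [2, 0, 4.75],
  [2, 0, 4.75],
  [2, 0, 4.75],
], hand=[0, 0, 0, 0, 0, 0, 0, 0], spin=[0, 0, 0, 0, 0, 0, 0, 0])

```text
time: 19.75
eef_pos: [0.4659, 0.1184, 0.2097]
orientation: [[0.998, -0.069, -0.0], [-0.069, -0.998, -0.0], [-0.0, 0.0, -1.0]]
ft_force: [-3.4, -0.6, 3.6]
grip_width: 0.0174
grasp_force: 60.5
```

```bash
for i in 1 2; do python3 st.py; python3 -c "
from workcell import robot
robot.camera('top')"; done
```

```text
t 19.75 pos [0.4659 0.1184 0.2097] F [-3.35 -0.59  3.63] T [-0.1   0.69 -0.03] cup [ 1.5  0.4 42.2] axial 4.62
t 19.8 pos [0.4659 0.1184 0.2096] F [-3.31  0.05  3.52] T [-0.02  0.7  -0.01] cup [ 1.5  0.4 42.2] axial 4.52
```

Request:
step_arm([
  [-0.2, 0, -0.5],
  [-0.6, 0, -1.4],
  [-1, 0, -2.4],
  [-1.4, 0, -3.4],
  [-1.8, 0, -4.3],
  [-2, 0, -4.75],
  [-2, 0, -4.75],
  [-2, 0, -4.75],
], hand=[0, 0, 0, 0, 0, 0, 0, 0], spin=[0, 0, 0, 0, 0, 0, 0, 0])

```text
time: 20.85
eef_pos: [0.4461, 0.1198, 0.2565]
orientation: [[0.998, -0.069, -0.001], [-0.069, -0.998, -0.0], [-0.001, 0.0, -1.0]]
ft_force: [0.2, -0.1, -0.0]
grip_width: 0.0169
grasp_force: 60.1
```

```bash
python3 st.py; python3 tilt.py "[('scene',)]"
```

```text
t 20.85 pos [0.4461 0.1198 0.2565] F [ 0.21 -0.09 -0.03] T [-0.03  0.03  0.02] cup [ 1.   0.3 93.1] axial -0.11
('scene',) tilt 23.0 L 0.1652 cost 0.859
```

Request:
step_arm([
  [0.4, 0, 1],
  [0.8, 0, 2],
  [1.2, 0, 3],
  [1.6, 0, 3.9],
  [1.9, 0, 4.5],
  [2, 0, 4.75],
  [2, 0, 4.75],
  [2, 0, 4.75],
], hand=[0, 0, 0, 0, 0, 0, 0, 0], spin=[0, 0, 0, 0, 0, 0, 0, 0])

```text
time: 21.95
eef_pos: [0.4659, 0.1184, 0.2097]
orientation: [[0.998, -0.069, -0.0], [-0.069, -0.998, -0.0], [-0.0, 0.0, -1.0]]
ft_force: [-2.7, 0.4, 3.2]
grip_width: 0.0173
grasp_force: 60.5
```

```bash
for i in 1 2; do python3 st.py; python3 -c "
from workcell import robot
robot.camera('top')"; done
```

```text
t 21.95 pos [0.4659 0.1184 0.2097] F [-2.7   0.45  3.17] T [-0.1   0.68 -0.03] cup [ 1.5  0.4 42.2] axial 3.98
t 22.0 pos [0.4659 0.1184 0.2096] F [-2.97 -0.49  3.19] T [-0.09  0.75 -0.02] cup [ 1.5  0.4 42.2] axial 4.07
```

For margin I press 1 mm more briefly, then make the third stroke up and out of the cup.

Request:
step_arm([
  [0, 0, 0.1],
  [0, 0, 0.1],
  [0, 0, 0.1],
  [-0.6, 0, -1.4],
  [-1.2, 0, -2.9],
  [-1.8, 0, -4.3],
  [-2, 0, -4.75],
  [-2, 0, -4.75],
], hand=[0, 0, 0, 0, 0, 0, 0, 0], spin=[0, 0, 0, 0, 0, 0, 0, 0])

```text
time: 23.05
eef_pos: [0.4464, 0.1198, 0.2573]
orientation: [[0.998, -0.069, 0.001], [-0.069, -0.998, 0.0], [0.001, -0.0, -1.0]]
ft_force: [-0.3, -0.2, -0.4]
grip_width: 0.0172
grasp_force: 60.2
```

```bash
python3 st.py; python3 tilt.py "[('scene',)]"
```

```text
t 23.05 pos [0.4464 0.1198 0.2573] F [-0.29 -0.17 -0.42] T [-0.01 -0.02  0.01] cup [ 1.8  0.4 93.8] axial -0.28
('scene',) tilt 24.0 L 0.1665 cost 0.86
```

All three strokes are done. I withdraw along the axis, then rise.

Request:
step_arm([
  [-0.6, 0, -1.4],
  [-1.4, 0, -3.3],
  [-2.2, 0, -5.2],
  [-3, 0, -7.1],
  [-3.2, 0, -9],
  [-3.2, 0, -11],
  [-3.2, 0, -13],
  [-3.2, 0, -13],
], hand=[0, 0, 0, 0, 0, 0, 0, 0], spin=[0, 0, 0, 0, 0, 0, 0, 0])

```text
time: 24.15
eef_pos: [0.4148, 0.122, 0.3886]
orientation: [[0.998, -0.069, 0.003], [-0.069, -0.998, 0.0], [0.003, -0.0, -1.0]]
ft_force: [1.4, -0.4, -1.2]
grip_width: 0.0174
grasp_force: 60.1
```

```bash
python3 tilt.py "[('scene',)]"; python3 - <<'E'
import numpy as np
x=np.array([np.cos(np.radians(52.75)),np.sin(np.radians(52.75))]);print(np.array([.5805,-.3485])-.063*x)
E
python3 go.py .5424 -.3986 .385 52.75
```

```text
('scene',) tilt 23.1 L 0.1675 cost 0.794
[ 0.54236648 -0.39864813]
t 24.25 pos [0.4141 0.122  0.3865] yaw -3.97 J [ 2. -1. 85.  0. 96. 96.] F [ 0.06 -0.28 -1.06] T [-0.01  0.   -0.04] grip 0.0175 60.14584422111511
slide [16.4  51.05  0.15] spin -0.99 rows 8.579025547929122 5.30059642611831
```

Request:
step_arm([
  [1, 3, 0],
  [2.7, 8, 0],
  [4.5, 14, 0],
  [6.5, 20, 0],
  [8.5, 26, 0],
  [10.3, 32, 0],
  [12, 37, 0],
  [13, 40, 0],
], hand=[0, 0, 0, 0, 0, 0, 0, 0], spin=[-0.1, -0.2, -0.35, -0.5, -0.65, -0.8, -0.9, -0.99])

```text
time: 25.25
eef_pos: [0.516, -0.2888, 0.3844]
orientation: [[0.605, 0.797, -0.003], [0.797, -0.605, 0.002], [-0.0, -0.003, -1.0]]
ft_force: [0.1, 0.3, -0.6]
grip_width: 0.017
grasp_force: 60.0
```

```bash
python3 go.py .5424 -.3986 .31 52.75
```

```text
t 25.25 pos [ 0.516  -0.2888  0.3844] yaw 52.8 J [-40.  17.  65.  -0.  99.  -3.] F [ 0.1   0.28 -0.56] T [-0.01 -0.03  0.02] grip 0.017 59.9560672044754
slide [-7.15  8.76  7.41] spin 0.001 rows 2.164070197240463 0.004553339971454785
```

Request:
step_arm([
  [-1.5, 2, 0],
  [-4, 5, 0],
  [-6, 7.5, 0],
  [-7.1, 8.8, 0],
  [-7.1, 8.8, 1.5],
  [-7.1, 8.8, 4],
  [-7.1, 8.8, 6.5],
  [-7.1, 8.8, 7.5],
], hand=[0, 0, 0, 0, 0, 0, 0, 0], spin=[0, 0, 0, 0, 0, 0, 0, 0])

```text
time: 26.25
eef_pos: [0.5426, -0.395, 0.3085]
orientation: [[0.605, 0.796, -0.004], [0.796, -0.605, 0.004], [0.001, -0.005, -1.0]]
ft_force: [0.4, 0.8, -1.4]
grip_width: 0.0177
grasp_force: 60.0
```

```bash
python3 go.py .5424 -.3986 .31 52.75; python3 tilt.py "[('scene',)]"; python3 - <<'E'
from pred import *
im=robot.camera("scene")
x,y,w,k=300,165,60,10
c=cv2.resize(im[y:y+w,x:x+w+15],None,fx=k,fy=k,interpolation=cv2.INTER_CUBIC)
def ln(P,col): cv2.polylines(c,[np.round((proj(P,"scene")+.5-[x,y])*k).astype(np.int32)],True,col,1)
for d,col in((20,(0,0,255)),(24,(255,0,255))):
    T,a=model(d);B=np.c_[np.cross(R[:,1],a),R[:,1],a]
    for z in(0,.063): ln(ring(.017,z)@B.T+T,col)
    print(d,"tip",np.round(T,4),"u,w",np.round((T-[.5805,-.3485,0])@R[:,:2],4))
h=np.array([.5805,-.3485,0]);ln(ring(.0225,.130)+h,(0,255,0))
cv2.imwrite("pics/v8.png",c)
E
```

```text
t 26.25 pos [ 0.5426 -0.395   0.3085] yaw 52.75 J [-46.  26.  61.  -0.  93.  -8.] F [ 0.38  0.77 -1.39] T [-0.03 -0.01 -0.02] grip 0.0177 59.96839642524719
slide [-0.3   0.2  -0.15] spin 0.0 rows 0.06213495849674653 0.0004510775976335358
('scene',) tilt 28.4 L 0.1674 cost 0.454
20 tip [ 0.5777 -0.3486  0.1691] u,w [-0.0017 -0.0028]
24 tip [ 0.5844 -0.3399  0.1735] u,w [ 0.0093 -0.0028]
```

View pics/v8.png

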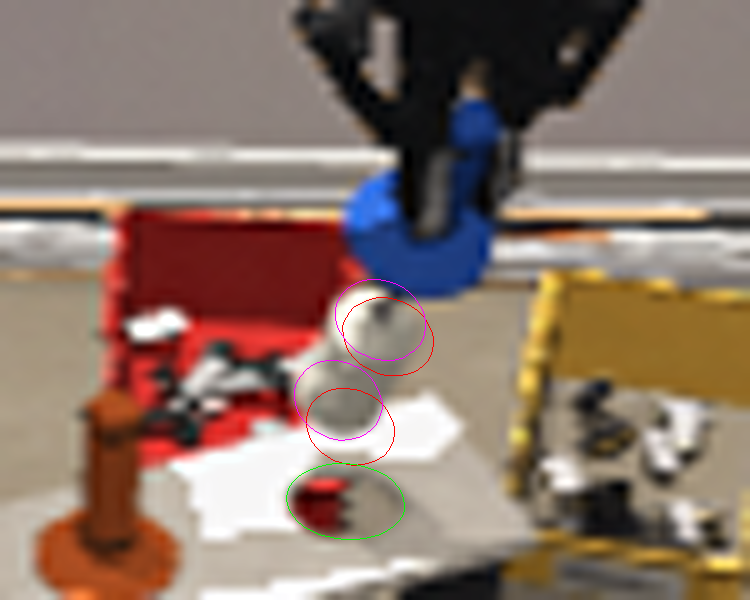

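The hole matches the green ring. The brush leans about 24°, with its tip near crop (340,398).

```bash
cat > h.py <<'E'
from pred import *
s=robot.sense()
for d in(22,24): 
    T,a=model(d);print(d,"tip z",round(T[2],4),"u,w mm",np.round((T-[.5805,-.3485,0])@R[:,:2]*1000,1))
print(s["time"],"tcp",np.round(s["eef_pos"],4),"u,w tcp",np.round((s["eef_pos"]-[.5805,-.3485,0])@R[:,:2]*1000,1),"F tool",np.round(R.T@s["ft_force"],1),"T tool",np.round(R.T@s["wrist_torque"],2))
E
python3 h.py
```

```text
22 tip z 0.1727 u,w mm [ 3.7 -1.5]
24 tip z 0.175 u,w mm [ 9.1 -1.5]
26.4 tcp [ 0.5433 -0.3957  0.3113] u,w tcp [-60.   -1.5] F tool [-0.2  0.6 -0.5] T tool [ 0.05  0.03 -0.05]
```

Request:
step_arm([
  [-0.5, 0.15, 0.5],
  [-0.5, 0.15, 1.5],
  [-0.5, 0.15, 2.5],
  [-0.5, 0.15, 3.5],
  [-0.5, 0.15, 4.5],
  [-0.5, 0.15, 5.1],
  [-0.5, 0.15, 5.6],
  [-0.5, 0.15, 5.6],
], hand=[0, 0, 0, 0, 0, 0, 0, 0], spin=[0, 0, 0, 0, 0, 0, 0, 0])

```text
time: 27.4
eef_pos: [0.5415, -0.4006, 0.2554]
orientation: [[0.605, 0.796, -0.0], [0.796, -0.605, 0.0], [0.0, -0.001, -1.0]]
ft_force: [0.1, -0.8, -0.9]
grip_width: 0.0171
grasp_force: 60.0
```

```bash
python3 h.py
```

```text
22 tip z 0.1168 u,w mm [-1.4  0.4]
24 tip z 0.1191 u,w mm [4.1 0.4]
27.4 tcp [ 0.5415 -0.4006  0.2554] u,w tcp [-65.1   0.4] F tool [-0.6  0.6  0.9] T tool [ 0.02 -0.05 -0.02]
```

It went into the hole without contact. Now I swing it upright against the opposite rim.

Request:
step_arm([
  [0.5, 0, -0.1],
  [1, 0, -0.3],
  [1.5, 0, -0.5],
  [2, 0, -0.7],
  [2.5, 0, -0.9],
  [3, 0, -1],
  [3.5, 0, -1.1],
  [3.5, 0, -1.1],
], hand=[0, 0, 0, 0, 0, 0, 0, 0], spin=[0, 0, 0, 0, 0, 0, 0, 0])

```text
time: 28.4
eef_pos: [0.563, -0.3733, 0.269]
orientation: [[0.605, 0.796, 0.001], [0.796, -0.605, -0.003], [-0.001, 0.003, -1.0]]
ft_force: [-5.3, -3.4, 6.1]
grip_width: 0.0173
grasp_force: 60.8
```

```bash
python3 h.py|tail -1; python3 tilt.py "[('scene',)]"
```

```text
28.4 tcp [ 0.563  -0.3733  0.269 ] u,w tcp [-30.8   1.8] F tool [-6.  -2.1 -6.1] T tool [ 0.44 -1.23 -0.11]
('scene',) tilt 17.5 L 0.1675 cost 0.39
```

Request:
step_arm([
  [0.3, 0, -0.3],
  [0.8, 0, -0.4],
  [1.3, 0, -0.4],
  [1.8, 0, -0.4],
  [2.3, 0, -0.4],
  [2.8, 0, -0.4],
  [3.3, 0, -0.4],
  [3.5, 0, -0.4],
], hand=[0, 0, 0, 0, 0, 0, 0, 0], spin=[0, 0, 0, 0, 0, 0, 0, 0])

```text
time: 29.5
eef_pos: [0.5845, -0.3447, 0.2714]
orientation: [[0.605, 0.796, 0.001], [0.796, -0.605, -0.001], [-0.0, 0.001, -1.0]]
ft_force: [-1.4, -2.6, 1.8]
grip_width: 0.0175
grasp_force: 59.7
```

```bash
python3 h.py|tail -1; python3 tilt.py "[('scene',)]"
```

```text
29.5 tcp [ 0.5845 -0.3447  0.2714] u,w tcp [5.4 1.2] F tool [-2.9  0.5 -1.8] T tool [-0.08 -1.05 -0.02]
('scene',) tilt -0.5 L 0.169 cost 0.398
```

The brush is upright (fit −0.5°). I centre it and lower.

Request:
step_arm([
  [-0.5, -0.1, 0],
  [-0.5, -0.1, 1],
  [-0.5, -0.1, 3],
  [-0.5, -0.1, 5],
  [-0.5, -0.1, 7],
  [-0.5, -0.1, 9],
  [-0.5, -0.1, 10.5],
  [-0.5, -0.1, 10.5],
], hand=[0, 0, 0, 0, 0, 0, 0, 0], spin=[0, 0, 0, 0, 0, 0, 0, 0])

```text
time: 30.6
eef_pos: [0.5796, -0.3476, 0.1638]
orientation: [[0.605, 0.796, -0.002], [0.796, -0.605, 0.003], [0.001, -0.003, -1.0]]
ft_force: [0.3, 0.2, -1.2]
grip_width: 0.0172
grasp_force: 59.4
```

```bash
python3 h.py|tail -1; python3 tilt.py "[('scene',)]"
```

```text
30.6 tcp [ 0.5796 -0.3476  0.1638] u,w tcp [ 0.3 -1.8] F tool [0.4 0.1 1.2] T tool [ 0.07 -0.03 -0.05]
('scene',) tilt -3.8 L 0.1663 cost 0.395
```

Request:
step_arm([
  [0, 0.1, 0.1],
  [0, 0.1, 0.2],
  [0, 0.1, 0.3],
  [0, 0.1, 0.4],
  [0, 0.1, 0.4],
  [0, 0.1, 0.4],
  [0, 0.1, 0.4],
  [0, 0.1, 0.4],
], hand=[0, 0, 0, 0, 0, 0, 0, 0], spin=[0, 0, 0, 0, 0, 0, 0, 0])

```text
time: 31.7
eef_pos: [0.581, -0.349, 0.1618]
orientation: [[0.605, 0.796, 0.0], [0.796, -0.605, -0.0], [0.0, 0.0, -1.0]]
ft_force: [0.4, 0.5, -0.5]
grip_width: 0.0177
grasp_force: 59.4
```

```bash
python3 h.py|tail -1; python3 tilt.py "[('scene',)]"
```

```text
31.7 tcp [ 0.581  -0.349   0.1618] u,w tcp [-0.1  0.7] F tool [ 0.6 -0.   0.5] T tool [-0.03 -0.02  0.01]
('scene',) tilt -3.9 L 0.166 cost 0.407
```

Request:
step_arm([
  [0, 0, 0.1],
  [0, 0, 0.2],
  [0, 0, 0.3],
  [0, 0, 0.35],
  [0, 0, 0.4],
  [0, 0, 0.4],
  [0, 0, 0.4],
  [0, 0, 0.4],
], hand=[0, 0, 0, 0, 0, 0, 0, 0], spin=[0, 0, 0, 0, 0, 0, 0, 0])

```text
time: 32.8
eef_pos: [0.581, -0.3489, 0.1582]
orientation: [[0.605, 0.796, 0.0], [0.796, -0.605, -0.0], [-0.0, 0.0, -1.0]]
ft_force: [-1.7, 1.9, 4.3]
grip_width: 0.0174
grasp_force: 60.0
```

```bash
python3 h.py|tail -1; python3 tilt.py "[('scene',)]"
```

```text
32.8 tcp [ 0.581  -0.3489  0.1582] u,w tcp [-0.1  0.6] F tool [ 0.5 -2.5 -4.3] T tool [ 0.49 -0.02  0.06]
('scene',) tilt -2.8 L 0.1658 cost 0.426
```

The guard is touching (about 5 N). I release and rise.

Request:
step_arm([
  [0, 0, 0],
  [0, 0, 0],
  [0, 0, 0],
  [0, 0, 0],
  [0, 0, 0],
  [0, 0, -1],
  [0, 0, -3],
  [0, 0, -6],
], hand=[0.3, 0.6, 1, 1, 1, 1, 1, 1], spin=[0, 0, 0, 0, 0, 0, 0, 0])

```text
time: 33.9
eef_pos: [0.5806, -0.3487, 0.2182]
orientation: [[0.605, 0.796, -0.001], [0.796, -0.605, 0.001], [0.0, -0.002, -1.0]]
ft_force: [0.9, -0.5, 1.0]
grip_width: 0.0857
grasp_force: 0.0
```

Request:
step_arm([
  [0, 0, -4],
  [0, 0, -8],
  [0, 0, -10],
  [-4, -4, -10],
  [-8, -8, -10],
  [-12, -12, -10],
  [-14, -14, -10],
  [-14, -14, -10],
], hand=[1, 1, 1, 1, 1, 1, 1, 1], spin=[0, 0, 0, 0, 0, 0, 0, 0])

```text
time: 34.9
eef_pos: [0.3833, -0.3761, 0.3193]
orientation: [[0.607, 0.794, 0.001], [0.794, -0.607, -0.002], [-0.001, 0.002, -1.0]]
ft_force: [-0.2, -0.1, 0.0]
grip_width: 0.0853
grasp_force: 0.0
```

```bash
python3 - <<'E'
from fit import *
print(robot.sense()["eef_pos"],robot.sense()["ft_force"])
rb={"top":(312,158,350,195),"scene":(318,190,352,232)}
for k,im in(("before",cv2.imread("pics/scene0.png")),("now",robot.camera("scene"))):
    c=cut(im,rb["scene"]);h=cv2.cvtColor(c,cv2.COLOR_BGR2HSV);M=(h[...,0]>98)&(h[...,0]<130)&(h[...,1]>75)
    def par(p):
        r=cv2.Rodrigues(np.array([p[2],p[3],0.]))[0]@cv2.Rodrigues(np.array([0,0,.95]))[0];g=np.array([p[0],p[1],.134]);return brush(0,r,g-.126*r[:,2])
    cb=lambda p:((sil(par(p),"scene",rb["scene"])>0)^M).sum()/M.sum()
    r=DE(cb,[(.56,.60),(-.37,-.33),(-.25,.25),(-.25,.25)],seed=1,popsize=12,maxiter=60,tol=1e-5,polish=False)
    print(k,np.round(r.x[:2],4),"tilt deg",np.degrees(r.x[2:]).round(1),r.fun.round(3),M.sum())
    ys,xs=np.nonzero(M);t=ys<np.percentile(ys,15);print(xs[t].mean()/4,ys.min()/4,xs[ys>np.percentile(ys,70)].mean()/4,ys.max()/4)
E
```

```text
[ 0.38325178 -0.37613689  0.31926046] [-0.16290029 -0.1102325   0.00426359]
before [ 0.5816 -0.3476] tilt deg [-2.   3.6] 0.22 2649
17.98815789473684 7.75 16.741851368970014 29.0
now [ 0.5811 -0.3468] tilt deg [-2.   3.7] 0.274 2538
18.03496042216359 7.75 16.690735694822887 29.0
```

The brush silhouette is now the same as before the job: same top row, same bottom row, same lean. I hand it in.

```bash
python3 -c "
from workcell import robot
print(robot.finish_job())"
```

```text
the job is handed in; nothing more can be done
None
```

The job is handed in (no verdict came back): the blue brush made three full strokes in the blue cup, pressing the sieve an estimated 5–7 mm each time going by the force, and it hangs upright in its hole in the stand again.

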